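# Feed one specimen and slide it to the test stop

### The arm

A 7-joint arm with a two-finger parallel gripper is mounted at the origin on a cart in front of the work surface, level with it; the furniture and walls round the work are solid. World frame = base frame: x ahead of the robot, y to its left, z up, the work surface at z = 0. Lengths are in m, angles in rad, forces in N, time in s.
With the tool pointing down it reaches from about 0.4 to 0.75 m from the base axis. Payload 19.5 kg.
Tool frame: the origin (TCP) lies midway between the tips of the shut fingers; the grasp point (between the pads) lies manip.tcp_to_grasp behind it (manip.tcp_to_grasp is the distance from the TCP to the grasp point, in m); z points along the fingers, y is the line along which they close (so a half turn about z gives the same grasp; the last joint's range is limited). The gripper opens to 85 mm and grips with 20 to 120 N. Pads are 22 mm wide; open, the fingers measure 114 mm over their backs; the gripper's body (76 mm by 85 mm) begins 54 mm behind the grasp point. The pads swing forward as they close: fully open they stand 13 mm farther back than shut.
Start: joints at [1.083, 0.707, -0.028, 1.485, 0.022, 0.951, -0.075], TCP at [0.248, -0.519, 0.231] pointing down, gripper open.
Joint ranges: [-2.71, 2.71], [-0.32, 2.16], [-1.57, 1.52], [0, 2.45], [-1.46, 4.6], [0, 2.02], [-2.83, 2.83]. Speed limits (rad/s): [1.89, 1.89, 2.57, 2.57, 3.01, 3.01, 3.01].

### API

Orientations are given as a unit quaternion [w, x, y, z].
In Python, from station import manip, imaging, nets gives the robot as it stands.
- The arm moves only by the tool servo_tool, never from a script. Its argument "motion" is a list of rows, each a list of 4 numbers: the shift along the tool's x, y, z in units of 25 mm (1.0 is 25 mm), then the turn about the tool's z in units of 6 degrees (1.0 is 6 degrees). In form: [[dx, dy, dz, turn], ...]. A call has 1 to 12 rows; each row is the pose to reach, as a shift and turn from the pose commanded when the call began, along the tool's axes at that moment; what a row does not reach only later rows make up. A row lasts 1/12 s, in which the tool goes at most 41.7 mm and 7.16 degrees, less where a joint would pass 70% of its speed; a pose out of reach is approached as far as the arm can. A call with a gripper value outside its range is refused whole. "gripper" is the finger opening in mm, from 0 to 85.4, set as the call begins (left out, the last holds). The fingers move at their own pace and stop on an object; "force" is the grip in N (left out, the last holds). Time passes only in rows, so rows that repeat a pose let the fingers close. It gives the time, the measured TCP pose, the force, the opening and the grip force at its end, in the units of the state.
- manip.observe(): the state, without advancing time (a new reading comes with each control period).
- imaging.snapshot(name): name is "scene" or "top"; returns a dict with "image" (400x640x3 uint8, red, green, blue), "fx", "fy", "cx", "cy" (pixels), "R" (3x3) and "t" (3): a world point X has camera coordinates R X + t. Camera axes: x right, y down, z forward; pixel columns grow to the right and rows downward; lengths in m; the calibration is good to about 2 mm. A picture is of the moment at which its call begins. There is no depth.
- manip.sign_off(): hands the job in; it is judged then, once.
Trained networks look in a picture, given as the dict that the camera call returned (one of the last four; its "shot" number tells which), for a name from the list of things; names that differ only in an ending like _2 or _b are one class to them, and where a whole thing is asked for, a point or a joint stands for the part that bears it (a point fixed in the world has none). Each returns a list of dicts, best first, with "p" (0 to 1); they miss things now and then, are a little off and sometimes report something else, mostly with a low value. They report only what shows in the picture. A call takes as long as a camera call.
- nets.find_in(picture, name): "position" ([x, y, z] in m, in world coordinates, good to about 4 mm: the middle of the surface that is visible of it).
The state is a dict: "time": time; "q": joint angles; "qvel": joint speeds; "joint_torque": joint torques, N m; "tool_pos": TCP position; "tool_rot": TCP orientation; "ft_force": force on the tool from outside, world axes, zero at the start; "wrist_torque": the same for the moment, N m; "grip_width": finger opening in m; "grasp_force": force on a finger pad.
Only numpy, scipy, OpenCV 4.12 (cv2) and the standard library are available. Lean on these libraries where they do the work, as an engineer would, in place of code of your own. Each camera call takes 0.05 s, during which the arm holds its last target. There are 200 camera calls.

### The job

Press the red plunger of the specimen feeder once, all the way home, so that a single mounted specimen comes out of the magazine, and let the plunger come fully back out. Then nudge that specimen gently sideways along the lane with the fingertips until it lies flat against both pins of the green stop, ready for the hardness test. Do not squeeze or lift it, keep the other specimens in the magazine, and leave the things lying round the feeder alone.

Things in the scene. Friction and masses are not known exactly. Their poses are not given: they have to be found in the camera images.
- feeder: Specimen feeder, fixed to the bench. Origin: on the bench top (z = 0) under the middle of the magazine. x axis: feed direction, the way the plunger is pressed; y axis: along the delivery lane; z up. Behind the magazine is the grey pusher housing, x -64 to -22, y -22 to 22 mm, 37 mm high.
- magazine (a point): Top middle of the open aluminium magazine, 54 mm above the bench; its walls span feeder x -20 to 20, y -24 to 24 mm. Three round specimens stand in it, one on another (the upper one sticks out to 57 mm); the gate low in its +x face lets out only the lowest. After the plunger has sprung back the others drop down by themselves.
- plunger (a joint): Travel of the plunger in m: 0 = out (rest), 0.040 = pressed home against its stop. It slides along the feeder's +x. A spring pushes it back out when let go: about 4 N at rest, 8 N when home. Pressed home, it has pushed the lowest specimen through the gate on to the lane, about at point landing, where it stays.
- plunger_face (a point): Middle of the flat outer face of the plunger's red mushroom knob, 32 mm across; the face looks along the feeder's -x and stands 26 mm above the bench, at feeder x = -120 mm when out. Bare bench lies below and behind the knob.
- landing (a point): Point on the lane's deck in front of the gate: feeder x = 37 mm, y = 0, on the lane's middle line. The deck is flat, 10 mm above the bench, from y -122 to 122 mm. Rails 6 mm high above the deck bound it: outer rail x 54 to 60, inner rail x 14 to 20 mm (none before the gate); 34 mm free between them.
- green_stop: Stop with a green saddle across the lane, on either side of the gate. Origin: on the deck, on the lane's middle line, 85 to 102 mm from point landing. Saddle 48 mm across the lane, 21 along it, 18 mm high, clamp knob to 26 mm. Each side has two upright 6 mm pins, 12 mm out from the middle; a specimen against both has its centre 28 mm from the origin, toward the gate.
- red_stop: The same stop with a red saddle (for specimens to be reground), clamped on the other side of the gate.
- specimen_low: The lowest specimen in the magazine at the start: dark red round disc 30 mm across, 15.5 mm tall, 28 g, polished face up. Origin: centre of its underside.
- specimen_mid: The second specimen: black disc, 30 mm across, 15.5 mm tall. Origin: centre of its underside.
- specimen_top: The third specimen: olive brown disc, 30 mm across, 16 mm tall. Origin: centre of its underside.
- tweezers: Bystander, to be left alone: steel tweezers lying flat, 15 x 128 x 8 mm. Origin: under its middle.
- loupe: Bystander, to be left alone: black waisted loupe standing upright, 33 mm across, 35 mm tall. Origin: under its middle.
- eyepiece: Bystander, to be left alone: black and silver eyepiece standing upright, 32 mm across, 46 mm tall. Origin: under its middle.
- notched_bar_0: Bystander, to be left alone: notched steel bar lying flat, 10 x 55 x 10 mm. Origin: under its middle.
- tape_1: Bystander, to be left alone: black roll of tape lying flat, 62 mm across, 19 mm tall. Origin: under its middle.
- specimen_3: Bystander, to be left alone: black mounted specimen lying apart on the bench, 30 mm across, 19 mm tall. Origin: under its middle.

How it is judged:
On the way, in this order (a step that is already met when the one before it is completed fails the run):
1. plunger pressed home, the lowest specimen out on the lane (value of joint plunger above 0.0375 m and x of specimen_low in the frame of feeder above 0.034 m), for 0.05 s.
2. plunger back out, the specimen still in front of the gate (value of joint plunger below 0.003 m and x of specimen_low in the frame of feeder above 0.034 m and y of specimen_low in the frame of feeder between -0.03 and 0.03 m), for 0.1 s.
3. specimen against the pins of the green stop (horizontal distance between specimen_low and green_stop below 0.031 m and height (world z) of specimen_low between 0.007 and 0.013 m and angle between specimen_low's own z axis and vertical below 0.1 rad and x of specimen_low in the frame of feeder between 0.031 and 0.043 m), for 0.2 s.
At the end, for the whole second after the job is handed in: The first specimen lies flat and at rest on the lane against both pins of the green stop (its centre within 31 mm of the stop's middle; 28 mm is contact). The plunger is out (under 3 mm). The other two have dropped to the magazine's floor, within 5 mm of its axis (all of step 3 and linear speed of specimen_low below 0.01 m/s and value of joint plunger below 0.003 m and x of specimen_mid in the frame of feeder between -0.005 and 0.005 m and y of specimen_mid in the frame of feeder between -0.005 and 0.005 m and x of specimen_top in the frame of feeder between -0.005 and 0.005 m and y of specimen_top in the frame of feeder between -0.005 and 0.005 m and height (world z) of specimen_mid below 0.013 m and height (world z) of specimen_top below 0.029 m); the robot touches nothing.
It fails at once if the fed specimen is lifted or tipped (height (world z) of specimen_low above 0.017 m or angle between specimen_low's own z axis and vertical above 0.4 rad).
It fails at once if the fingers squeeze or shove the fed specimen with more than 35 N (contact force between the fingers and specimen_low above 35 N).
It fails at once if a second specimen is pushed out of the magazine, or one is lifted out (horizontal distance between any of specimen_mid, specimen_top and feeder above 0.008 m or height (world z) of specimen_mid above 0.034 m or height (world z) of specimen_top above 0.05 m).
It fails at once if something lying round the feeder is moved more than 20 mm (distance of any of tweezers, loupe, eyepiece, notched_bar_0, tape_1, specimen_3 from where it was at the start of the episode above 0.02 m).
It also fails if it takes over 48 s, if anything falls off the work surface, if the arm or the gripper's body presses on something with over 40 N, if the wrist force passes 120 N, or if a joint passes its speed limit or range.

## Working session

There is one attempt and no reset: what is moved stays moved. The work goes in short steps, Python scripts to look and compute and a tool call to move; the robot and the scene stay as the last step left them, time stands still between calls to the robot, and variables do not carry over. Pictures are saved under pics/ and viewed, at most 10 in all, crops included, and the job is handed in when it is done.

Besides the shell and the picture viewer there is one more tool, called after "Call:" by a JSON object that holds its "name" and its "arguments". servo_tool: Moves the arm, as the interface text tells. Its arguments: {"type":"object","properties":{"motion":{"type":"array"},"gripper":{"type":"number"},"force":{"type":"number"}},"required":["motion"]}

```bash
mkdir -p pics; cat > h.py <<'E'
import numpy as np, cv2
from station import manip, imaging, nets
def snap(n,f=None):
    s=imaging.snapshot(n)
    if f: cv2.imwrite('pics/'+f,s['image'][:,:,::-1])
    return s
def proj(s,X):
    c=np.array(s['R'])@np.array(X)+np.array(s['t']); return np.array([s['fx']*c[0]/c[2]+s['cx'],s['fy']*c[1]/c[2]+s['cy']])
def ray(s,uv,z):
    R=np.array(s['R']);o=-R.T@np.array(s['t']);d=R.T@np.array([(uv[0]-s['cx'])/s['fx'],(uv[1]-s['cy'])/s['fy'],1]);return o+d*(z-o[2])/d[2]
def tri(s1,u1,s2,u2):
    A=[];b=[]
    for s,uv in((s1,u1),(s2,u2)):
        R=np.array(s['R']);o=-R.T@np.array(s['t']);d=R.T@np.array([(uv[0]-s['cx'])/s['fx'],(uv[1]-s['cy'])/s['fy'],1]);d/=np.linalg.norm(d)
        P=np.eye(3)-np.outer(d,d);A.append(P);b.append(P@o)
    return np.linalg.solve(sum(A),sum(b))
E
python3 - <<'E'
from h import *
a=snap('top','t1.png');b=snap('scene','s1.png')
o=manip.observe();print(o['time'],o['tool_pos'],o['tool_rot'],manip.tcp_to_grasp,o['grip_width'])
for n in['feeder','magazine','plunger_face','landing','green_stop','red_stop','specimen_low','specimen_top','tweezers','loupe','eyepiece','notched_bar_0','tape_1','specimen_3']:
    for s in(a,b):
        try:
            r=nets.find_in(s,n)
            print(n,[(np.round(x['position'],3).tolist(),round(x['p'],2),proj(s,x['position']).round().tolist()) for x in r[:2]])
        except Exception as e: print(n,e)
E
```

```text
0.1 [ 0.24785284 -0.51859826  0.23090043] [-4.43824042e-04  9.75263874e-01  2.21043359e-01 -1.14405081e-04] 0.0187 0.08521517418715539
feeder [([0.547, -0.036, 0.012], 0.97, [354.0, 197.0])]
feeder [([0.531, -0.031, 0.007], 0.67, [347.0, 191.0]), ([0.644, -0.081, 0.025], 0.28, [328.0, 163.0])]
magazine [([0.547, -0.038, 0.011], 0.78, [354.0, 197.0])]
magazine [([0.551, -0.031, 0.054], 0.63, [342.0, 174.0]), ([0.528, -0.023, 0.011], 0.55, [346.0, 191.0])]
plunger_face [([0.472, -0.096, 0.031], 0.68, [376.0, 224.0])]
plunger_face [([0.471, -0.093, 0.027], 0.59, [379.0, 183.0])]
landing [([0.555, -0.032, 0.006], 0.91, [353.0, 195.0])]
landing [([0.532, -0.026, 0.008], 0.96, [346.0, 191.0])]
green_stop [([0.644, -0.09, 0.031], 0.58, [374.0, 163.0])]
green_stop [([0.643, -0.082, 0.027], 0.47, [328.0, 162.0])]
red_stop [([0.399, 0.21, 0.044], 0.62, [264.0, 248.0])]
red_stop [([0.528, 0.062, 0.029], 0.63, [326.0, 202.0])]
specimen_low []
specimen_low [([0.507, -0.245, 0.019], 0.16, [397.0, 157.0])]
specimen_top []
specimen_top [([0.552, -0.036, 0.054], 0.58, [343.0, 173.0])]
tweezers [([0.548, -0.031, 0.057], 0.65, [354.0, 196.0]), ([0.525, 0.363, 0.008], 0.55, [213.0, 201.0])]
tweezers [([0.524, 0.363, 0.005], 0.75, [237.0, 280.0])]
loupe [([0.468, 0.256, 0.033], 0.57, [249.0, 223.0]), ([0.471, -0.098, 0.032], 0.19, [376.0, 225.0])]
loupe [([0.459, 0.266, 0.032], 0.57, [289.0, 261.0])]
eyepiece [([0.401, 0.21, 0.043], 0.48, [264.0, 247.0])]
eyepiece [([0.395, 0.211, 0.044], 0.75, [328.0, 257.0])]
notched_bar_0 [([0.611, 0.338, 0.009], 0.55, [222.0, 171.0])]
notched_bar_0 []
tape_1 [([0.51, -0.255, 0.014], 0.74, [431.0, 213.0])]
tape_1 [([0.508, -0.244, 0.018], 0.64, [397.0, 157.0]), ([0.527, 0.364, 0.004], 0.38, [236.0, 280.0])]
specimen_3 [([0.608, 0.412, 0.016], 0.46, [196.0, 171.0])]
specimen_3 [([0.604, 0.42, 0.024], 0.55, [191.0, 272.0]), ([0.641, -0.081, 0.027], 0.27, [328.0, 163.0])]
```

```bash
python3 - <<'E'
import cv2
a=cv2.imread('pics/t1.png')[130:270,270:470];b=cv2.imread('pics/s1.png')[120:245,270:450]
a=cv2.resize(a,None,fx=4,fy=4,interpolation=2);b=cv2.resize(b,None,fx=4.4,fy=4.4,interpolation=2)
cv2.imwrite('pics/t1c.png',a);cv2.imwrite('pics/s1c.png',b)
E
```

```text
(no output)
```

View pics/t1c.png

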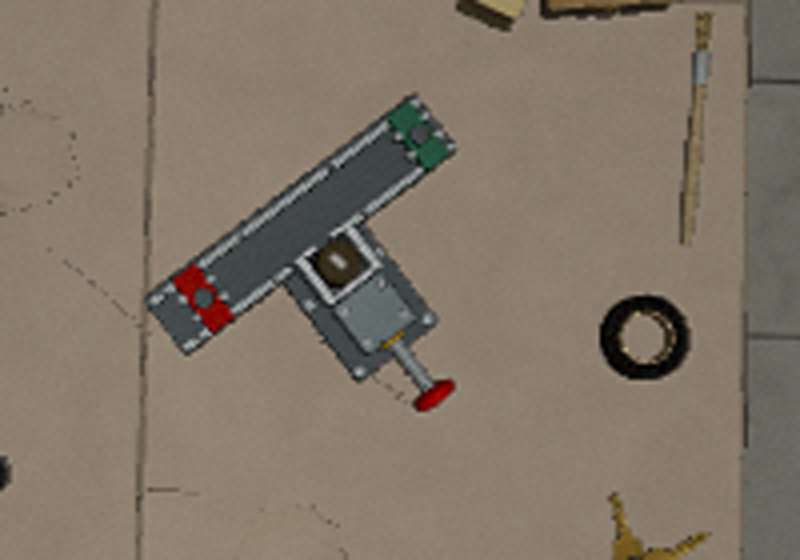

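View pics/s1c.png

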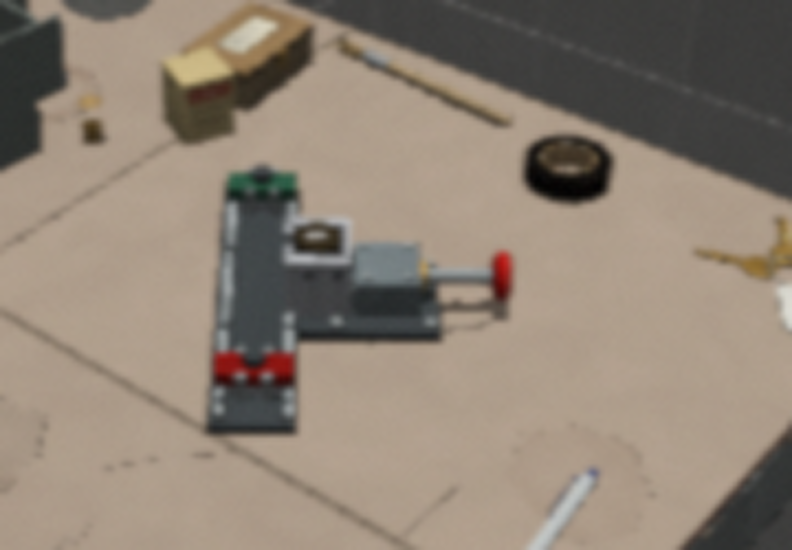

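View pics/s1.png

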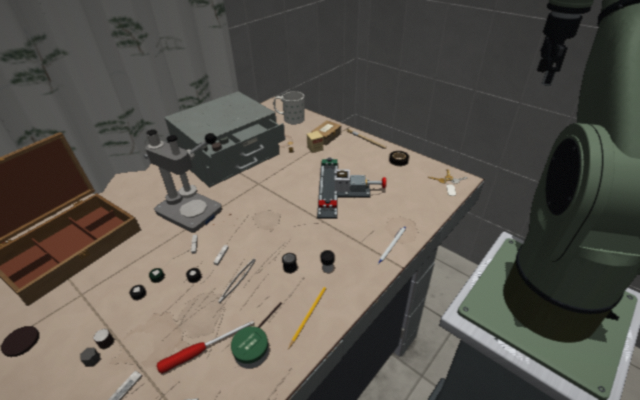

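The top crop shows the magazine at pixel (354,195.5), the knob at (378,229), the green stop at (375,163.5) and the red stop at (321,204.5). The tape lies well clear. The scene view agrees with this. Next I fit the feeder pose from both views.

```bash
python3 - <<'E'
from h import *
from scipy.optimize import least_squares
a=snap('top');b=snap('scene')
A=lambda u,v:np.array([270+(u+.5)/4-.5,130+(v+.5)/4-.5]); B=lambda u,v:np.array([270+u/4.4-.4,120+v/4.4-.4])
print('knob tri',tri(a,A(434,396),b,B(503,276)),'mag tri',tri(a,A(337,262),b,B(318,238)),'green knob',tri(a,A(420,134),b,B(263,173)))
def res(p,full=False):
    x,y,th,gy,xi=p[:5];c,s=np.cos(th),np.sin(th)
    W=lambda X:(x+c*X[0]-s*X[1],y+s*X[0]+c*X[1],X[2])
    r=[]
    for k,(S,C,o) in enumerate(((a,A,p[5:7]),(b,B,p[7:9]))):
        pts=[((0,0,.057),((337,262),(318,236))),((-.116,0,.026),((434,396),(503,276))),((.06,-.122,.01),((415,95),None)),((.06,.122,.01),((147,298),(208,430))),
             ((xi,.122,.01),((186,354),(295,430))),((xi,-.122,.01),((455,150),None)),((.037,gy,.036),((420,134),(263,170)))]
        for X,uv in pts:
            if uv[k] is not None: r.append(proj(S,W(X))+o-C(*uv[k]))
    r=np.array(r)
    return r if full else np.r_[r.ravel(),p[5:9]]
f=least_squares(res,[.55,-.033,.68,-.095,.012]+[0]*4,loss='soft_l1');print(f.x.round(4));print(res(f.x,True).round(1).tolist())
E
```

```text
knob tri [ 0.46083286 -0.1040028   0.02751038] mag tri [ 0.55080604 -0.0315858   0.05579952] green knob [ 0.64366363 -0.08949586  0.03380318]
[ 0.5511 -0.0311  0.6713 -0.1026  0.0118  0.2917 -0.0173 -0.11    0.0819]
[[0.1, -0.3], [-0.1, 0.0], [0.5, 0.0], [-1.0, 0.6], [-0.5, 0.3], [0.7, -0.2], [-0.1, -0.4], [-0.2, 0.2], [-0.0, 0.7], [0.7, -0.8], [-0.1, -0.5], [-0.2, 0.3]]
```

Call:
{"name": "servo_tool", "arguments": {"motion": [[1,-0.8,0.2,-0.2],[2.1,-1.8,0.5,-0.5],[3.2,-2.7,0.8,-0.8],[4.3,-3.6,1.2,-1.0],[5.4,-4.6,1.6,-1.2],[6.5,-5.5,2,-1.4],[7.6,-6.4,2.4,-1.6],[8.7,-7.4,2.8,-1.8],[9.8,-8.3,3.2,-2.0],[10.9,-9.2,3.6,-2.17],[11.9,-10.1,3.8,-2.17],[12.9,-10.9,4,-2.17]], "gripper": 0}}

```text
time: 2.6
tool_pos: [0.4218, -0.1319, 0.1309]
tool_rot: [-0.0, 0.944, 0.33, -0.0]
ft_force: [0.5, -0.0, 0.8]
grip_width: -0.0001
grasp_force: 0.0
```

Call:
{"name": "servo_tool", "arguments": {"motion": [[0,0,0,0],[0,0,0,0]]}}

```text
time: 2.77
tool_pos: [0.4219, -0.1325, 0.1311]
tool_rot: [-0.0, 0.943, 0.332, -0.0]
ft_force: [-0.3, -1.2, -0.5]
grip_width: -0.0002
grasp_force: 0.0
```

```bash
cat >> h.py <<'E'
F=np.array([.5511,-.0311]);TH=.6713
def tool():
    from scipy.spatial.transform import Rotation as Rt
    o=manip.observe();w,x,y,z=o['tool_rot'];M=Rt.from_quat([x,y,z,w]).as_matrix()
    c,s=np.cos(TH),np.sin(TH);d=o['tool_pos'][:2]-F
    print('t',o['time'],'pos',o['tool_pos'].round(4),'feeder',np.round([c*d[0]+s*d[1],-s*d[0]+c*d[1]],4),'toolx deg rel',round(np.degrees(np.arctan2(M[1,0],M[0,0])-TH),2),'tilt',M[:2,2].round(3),'F',o['ft_force'].round(1),'w',round(o['grip_width'],4))
    return o
E
python3 - <<'E'
from h import *
tool();s=snap('top');b=snap('scene')
for k,r in((s,(slice(130,270),slice(270,470))),(b,(slice(110,240),slice(280,440)))):
    pass
im=np.hstack([cv2.resize(s['image'][160:260,320:420],(400,400)),cv2.resize(b['image'][120:220,310:410],(400,400))])
cv2.imwrite('pics/v2.png',im[:,:,::-1])
E
```

```text
t 2.7667 pos [ 0.4219 -0.1325  0.1311] feeder [-0.1642  0.0009] toolx deg rel 0.29 tilt [-0.  0.] F [-0.3 -1.2 -0.5] w -0.0002
```

View pics/v2.png

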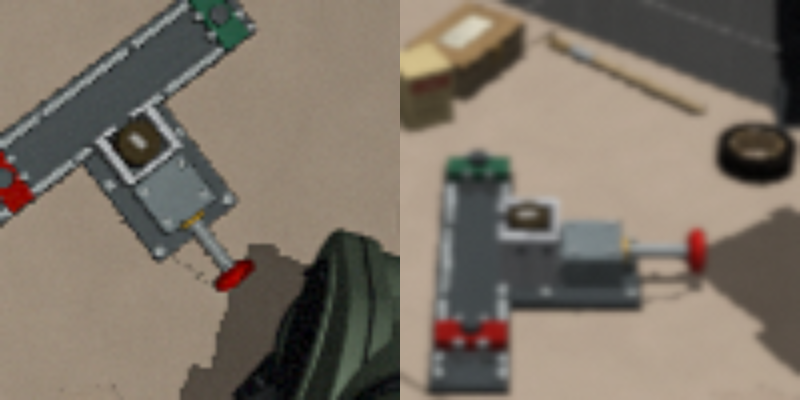

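The view confirms that the fingers stand behind the knob, over bare bench. Next I descend.

Call:
{"name": "servo_tool", "arguments": {"motion": [[0,0,0.6,0],[0,0,1.4,0],[0,0,2.2,0],[0,0,3,0],[0,0,3.7,0],[0,0,4.2,0],[0,0,4.6,0],[0,0,4.6,0]]}}

```text
time: 3.53
tool_pos: [0.4207, -0.1346, 0.0151]
tool_rot: [-0.0, 0.944, 0.329, -0.001]
ft_force: [1.0, -0.2, 0.4]
grip_width: -0.0002
grasp_force: 0.0
```

Call:
{"name": "servo_tool", "arguments": {"motion": [[0.3,0,0,0],[0.6,0,0,0],[0.8,0,0,0],[1.0,0,0,0],[1.2,0,0,0],[1.4,0,0,0],[1.6,0,0,0],[1.6,0,0,0]]}}

```text
time: 4.2
tool_pos: [0.4532, -0.1085, 0.0164]
tool_rot: [0.0, 0.944, 0.33, 0.0]
ft_force: [-2.3, -1.9, 2.6]
grip_width: 0.0
grasp_force: 1.7
```

```bash
python3 - <<'E'
from h import *
tool();s=snap('top');b=snap('scene')
im=np.hstack([cv2.resize(s['image'][160:260,320:420],(400,400)),cv2.resize(b['image'][120:220,310:410],(400,400))])
cv2.imwrite('pics/v3.png',im[:,:,::-1])
E
```

```text
t 4.2 pos [ 0.4532 -0.1085  0.0164] feeder [-0.1248  0.0003] toolx deg rel 0.13 tilt [ 0. -0.] F [-2.3 -1.9  2.6] w 0.0
```

View pics/v3.png

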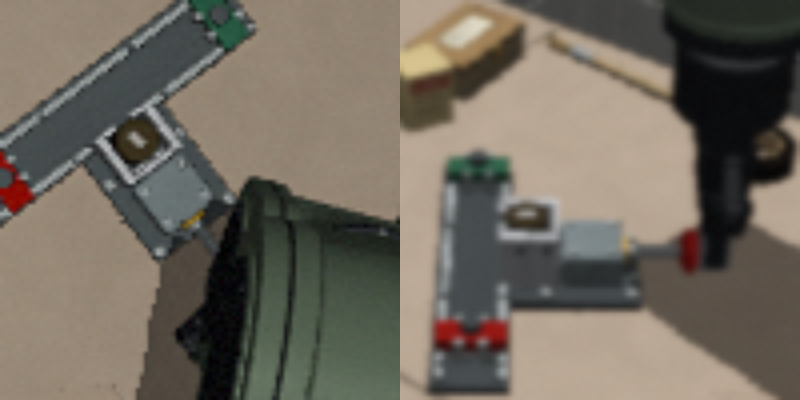

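The fingers touch the knob at about (695,255) in the view, with light force. Next I press it in.

Call:
{"name": "servo_tool", "arguments": {"motion": [[0.1,0,0,0],[0.2,0,0,0],[0.3,0,0,0],[0.4,0,0,0],[0.5,0,0,0],[0.6,0,0,0],[0.7,0,0,0],[0.8,0,0,0],[0.9,0,0,0],[1.0,0,0,0],[1.1,0,0,0],[1.2,0,0,0]]}}

```text
time: 5.3
tool_pos: [0.4751, -0.0908, 0.0163]
tool_rot: [-0.0, 0.944, 0.33, -0.001]
ft_force: [-6.1, -4.6, 6.3]
grip_width: -0.0001
grasp_force: 4.2
```

Call:
{"name": "servo_tool", "arguments": {"motion": [[0.06,0,0,0],[0.12,0,0,0],[0.16,0,0,0],[0.16,0,0,0]]}}

```text
time: 5.63
tool_pos: [0.4784, -0.0882, 0.0163]
tool_rot: [-0.0, 0.944, 0.33, -0.001]
ft_force: [-6.5, -4.5, 6.9]
grip_width: -0.0002
grasp_force: 3.6
```

```bash
python3 - <<'E'
from h import *
tool()
E
```

```text
t 5.6333 pos [ 0.4784 -0.0882  0.0163] feeder [-0.0925  0.0005] toolx deg rel 0.05 tilt [-0.002 -0.   ] F [-6.5 -4.5  6.9] w -0.0002
```

Call:
{"name": "servo_tool", "arguments": {"motion": [[0.06,0,0,0],[0.1,0,0,0],[0.1,0,0,0]]}}

```text
time: 5.88
tool_pos: [0.4803, -0.0867, 0.0163]
tool_rot: [-0.0, 0.944, 0.33, -0.001]
ft_force: [-5.9, -3.9, 5.9]
grip_width: 0.0
grasp_force: 3.8
```

Call:
{"name": "servo_tool", "arguments": {"motion": [[0.06,0,0,0],[0.1,0,0,0],[0.1,0,0,0]]}}

```text
time: 6.13
tool_pos: [0.4804, -0.0865, 0.0163]
tool_rot: [-0.0, 0.944, 0.329, -0.003]
ft_force: [-15.7, -12.9, 11.9]
grip_width: 0.0
grasp_force: 10.6
```

The force jumped to 20 N with no further travel, so the plunger is home. I check the specimen before letting go.

Call:
{"name": "servo_tool", "arguments": {"motion": [[0.04,0,0,0],[0.04,0,0,0]]}}

```text
time: 6.3
tool_pos: [0.4804, -0.0865, 0.0162]
tool_rot: [-0.0, 0.944, 0.329, -0.004]
ft_force: [-20.9, -17.3, 13.8]
grip_width: 0.0001
grasp_force: 13.5
```

```bash
python3 - <<'E'
from h import *
tool();s=snap('top');b=snap('scene')
im=np.hstack([cv2.resize(s['image'][160:260,320:420],(400,400)),cv2.resize(b['image'][120:220,310:410],(400,400))])
cv2.imwrite('pics/v4.png',im[:,:,::-1])
for k in(s,b):print([(np.round(x['position'],3).tolist(),round(x['p'],2)) for x in nets.find_in(k,'specimen_low')[:2]])
E
```

```text
t 6.3 pos [ 0.4804 -0.0865  0.0162] feeder [-0.0898  0.0006] toolx deg rel -0.09 tilt [-0.007 -0.002] F [-20.9 -17.3  13.8] w 0.0001
[([0.58, -0.01, 0.028], 0.43)]
[([0.578, -0.005, 0.021], 0.52), ([0.394, 0.213, 0.045], 0.41)]
```

View pics/v4.png

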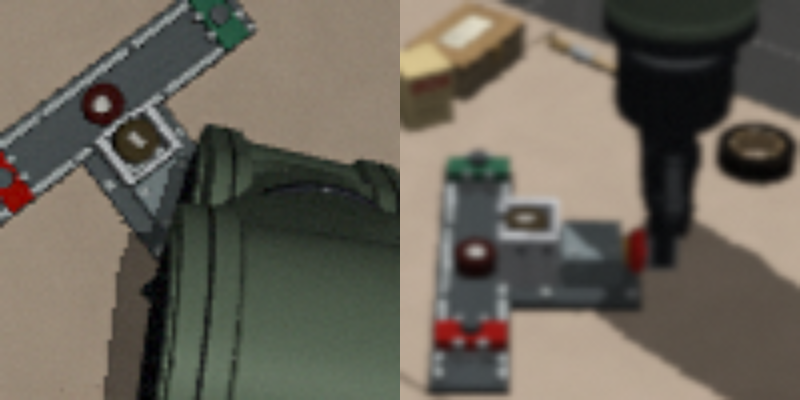

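The specimen (dark red) is at about (102,103) in the top crop, on the lane at landing. Next I let the plunger back out and lift away.

Call:
{"name": "servo_tool", "arguments": {"motion": [[-0.3,0,0,0],[-0.6,0,0,0],[-0.9,0,0,0],[-1.2,0,0,0],[-1.5,0,0,0],[-1.8,0,0,0],[-2.1,0,0,0],[-2.4,0,0,0],[-2.6,0,0,0],[-2.6,0,0,0]]}}

```text
time: 7.33
tool_pos: [0.4325, -0.1252, 0.0163]
tool_rot: [0.0, 0.944, 0.33, -0.0]
ft_force: [-0.7, 0.3, 0.3]
grip_width: -0.0
grasp_force: 0.0
```

Call:
{"name": "servo_tool", "arguments": {"motion": [[0,0,-0.5,0],[0,0,-1.2,0],[0,0,-2,0],[0,0,-2.8,0],[0,0,-3.4,0],[0,0,-3.8,0],[0,0,-4,0],[0,0,-4,0]]}}

```text
time: 8.0
tool_pos: [0.4337, -0.1244, 0.117]
tool_rot: [0.0, 0.944, 0.33, 0.001]
ft_force: [0.1, 0.4, -0.9]
grip_width: -0.0
grasp_force: 0.0
```

```bash
python3 - <<'E'
from h import *
tool();s=snap('top');b=snap('scene')
for n in('specimen_low','plunger_face'):
  for k in(s,b):print(n,[(np.round(x['position'],3).tolist(),round(x['p'],2)) for x in nets.find_in(k,n)[:2]])
# red blob of specimen in top view near landing
c=proj(s,(.58,-.008,.0255));im=s['image'].astype(int)
u,v=c.round().astype(int);p=im[v-9:v+10,u-9:u+10];m=(p[...,0]>p[...,1]+25)
ys,xs=np.nonzero(m);uv=np.array([xs.min()+xs.max(),ys.min()+ys.max()])/2+[u-9,v-9]
w=ray(s,uv,.022)[:2]-F;cc,ss=np.cos(TH),np.sin(TH);print(m.sum(),uv,'feeder',cc*w[0]+ss*w[1],-ss*w[0]+cc*w[1])
E
```

```text
t 8.0 pos [ 0.4337 -0.1244  0.117 ] feeder [-0.15 -0.  ] toolx deg rel 0.12 tilt [ 0.002 -0.   ] F [ 0.1  0.4 -0.9] w -0.0
specimen_low [([0.583, -0.008, 0.024], 0.46)]
specimen_low [([0.472, -0.096, 0.032], 0.73), ([0.577, -0.003, 0.023], 0.43)]
plunger_face [([0.471, -0.096, 0.033], 0.44)]
plunger_face []
54 [345.5 185.5] feeder 0.03467771222498704 -0.0013557834103499304
```

The specimen is at about feeder (35,-1) mm and the knob is back at its rest position. Next I move over the lane beside the specimen.

Call:
{"name": "servo_tool", "arguments": {"motion": [[0.5,-0.1,0,0],[1.2,-0.3,0,0],[2,-0.5,0,0],[2.8,-0.7,0,0],[3.6,-0.9,0,0],[4.4,-1.1,0,0],[5.2,-1.3,0,0],[6,-1.5,0,0],[6.7,-1.7,0,0],[7.2,-1.8,0,0],[7.5,-1.8,0,0],[7.5,-1.8,0,0]]}}

```text
time: 9.3
tool_pos: [0.5522, 0.0284, 0.1158]
tool_rot: [-0.0, 0.944, 0.331, -0.0]
ft_force: [0.4, -0.3, 0.0]
grip_width: 0.0001
grasp_force: 0.0
```

Call:
{"name": "servo_tool", "arguments": {"motion": [[0,0,0.4,0],[0,0,1,0],[0,0,1.7,0],[0,0,2.4,0],[0,0,3,0],[0,0,3,0]]}}

```text
time: 9.8
tool_pos: [0.5498, 0.0264, 0.0384]
tool_rot: [-0.0, 0.944, 0.33, -0.002]
ft_force: [-0.2, 0.3, -0.6]
grip_width: -0.0001
grasp_force: 0.0
```

```bash
python3 - <<'E'
from h import *
tool();b=snap('scene');s=snap('top')
im=np.hstack([cv2.resize(s['image'][160:260,320:420],(400,400)),cv2.resize(b['image'][130:220,310:400],(400,400))])
cv2.imwrite('pics/v5.png',im[:,:,::-1])
E
```

```text
t 9.8 pos [0.5498 0.0264 0.0384] feeder [0.0348 0.0458] toolx deg rel 0.03 tilt [-0.004 -0.001] F [-0.2  0.3 -0.6] w -0.0001
```

View pics/v5.png

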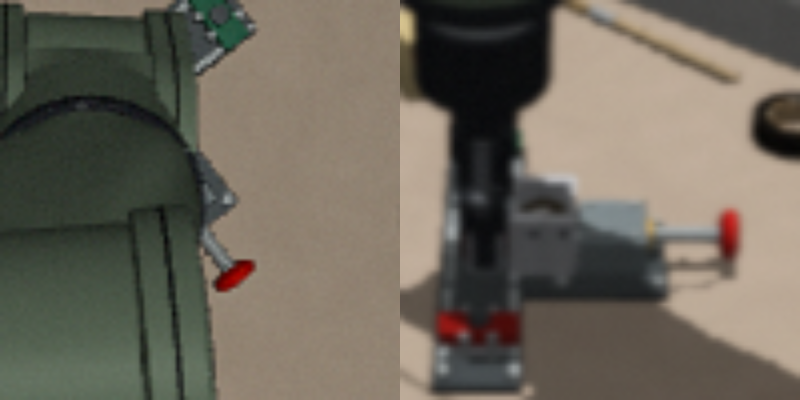

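The fingers hang over the lane between the red stop and the gate, and the plunger is fully out. I descend the rest of the way and begin nudging.

Call:
{"name": "servo_tool", "arguments": {"motion": [[0.05,0,0.3,0],[0.1,0,0.6,0],[0.1,0,0.8,0],[0.1,0,0.8,0],[0.1,0,0.8,0]]}}

```text
time: 10.32
tool_pos: [0.5535, 0.0291, 0.0211]
tool_rot: [-0.0, 0.944, 0.33, -0.0]
ft_force: [0.3, 0.1, -0.4]
grip_width: -0.0001
grasp_force: 0.0
```

Call:
{"name": "servo_tool", "arguments": {"motion": [[0,0.1,0,0],[0,0.2,0,0],[0,0.3,0,0],[0,0.4,0,0],[0,0.5,0,0],[0,0.6,0,0],[0,0.7,0,0],[0,0.8,0,0],[0,0.9,0,0],[0,1.0,0,0],[0,1.1,0,0],[0,1.2,0,0]]}}

```text
time: 11.32
tool_pos: [0.5725, 0.0055, 0.0213]
tool_rot: [-0.0, 0.944, 0.33, -0.0]
ft_force: [0.4, 0.4, -0.2]
grip_width: 0.0002
grasp_force: 0.1
```

```bash
python3 - <<'E'
from h import *
tool()
E
```

```text
t 11.3167 pos [0.5725 0.0055 0.0213] feeder [0.0395 0.0154] toolx deg rel 0.1 tilt [-0.  0.] F [ 0.4  0.4 -0.2] w 0.0002
```

Call:
{"name": "servo_tool", "arguments": {"motion": [[-0.05,-0.2,0,0],[-0.1,-0.2,0.1,0],[-0.1,-0.2,0.18,0],[-0.1,-0.2,0.18,0],[-0.1,-0.1,0.18,0],[-0.1,0,0.18,0]]}}

```text
time: 11.82
tool_pos: [0.5706, 0.0041, 0.0168]
tool_rot: [-0.0, 0.944, 0.33, 0.0]
ft_force: [-0.5, -0.2, 0.1]
grip_width: 0.0004
grasp_force: 0.1
```

```bash
python3 - <<'E'
from h import *
tool();b=snap('scene')
cv2.imwrite('pics/v6.png',cv2.resize(b['image'][130:230,300:400],(600,600),interpolation=cv2.INTER_CUBIC)[:,:,::-1])
E
```

```text
t 11.8167 pos [0.5706 0.0041 0.0168] feeder [0.0371 0.0154] toolx deg rel 0.11 tilt [-0.  0.] F [-0.5 -0.2  0.1] w 0.0004
```

View pics/v6.png

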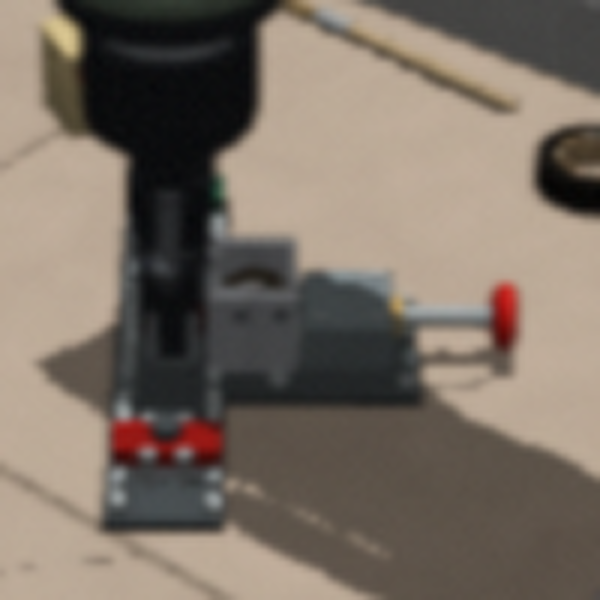

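The fingers are centred in the lane at about (175,330) and hide the specimen, which lies ahead of them. The magazine is clear. I continue pushing.

Call:
{"name": "servo_tool", "arguments": {"motion": [[0,0.1,0,0],[0,0.2,0,0],[0,0.3,0,0],[0,0.4,0,0],[0,0.5,0,0],[0,0.6,0,0],[0,0.7,0,0],[0,0.8,0,0],[0,0.9,0,0],[0,1.0,0,0],[0,1.1,0,0],[0,1.2,0,0]]}}

```text
time: 12.87
tool_pos: [0.5892, -0.0195, 0.0168]
tool_rot: [-0.0, 0.944, 0.33, -0.0]
ft_force: [0.8, 0.3, 0.3]
grip_width: -0.0
grasp_force: 0.1
```

Call:
{"name": "servo_tool", "arguments": {"motion": [[0,0.08,0,0],[0,0.16,0,0],[0,0.24,0,0],[0,0.32,0,0],[0,0.4,0,0],[0,0.46,0,0],[0,0.52,0,0],[0,0.58,0,0],[0,0.64,0,0],[0,0.7,0,0],[0,0.7,0,0]]}}

```text
time: 13.78
tool_pos: [0.6002, -0.0333, 0.0168]
tool_rot: [0.0, 0.944, 0.33, 0.0]
ft_force: [-0.7, 0.6, 0.7]
grip_width: -0.0
grasp_force: 0.0
```

```bash
python3 - <<'E'
from h import *
tool();s=snap('top');b=snap('scene')
im=np.hstack([cv2.resize(s['image'][130:230,320:420],(400,400)),cv2.resize(b['image'][130:230,300:400],(400,400))])
cv2.imwrite('pics/v7.png',im[:,:,::-1])
E
```

```text
t 13.7833 pos [ 0.6002 -0.0333  0.0168] feeder [ 0.037  -0.0323] toolx deg rel 0.09 tilt [ 0. -0.] F [-0.7  0.6  0.7] w -0.0
```

Call:
{"name": "servo_tool", "arguments": {"motion": [[0,0.06,0,0],[0,0.12,0,0],[0,0.18,0,0],[0,0.24,0,0],[0,0.3,0,0],[0,0.3,0,0]]}}

```text
time: 14.38
tool_pos: [0.6048, -0.0392, 0.0168]
tool_rot: [0.0, 0.944, 0.33, 0.0]
ft_force: [-0.3, -0.1, -0.4]
grip_width: -0.0002
grasp_force: 0.0
```

Call:
{"name": "servo_tool", "arguments": {"motion": [[0,0.05,0,0],[0,0.1,0,0],[0,0.1,0,0]]}}

```text
time: 14.63
tool_pos: [0.6064, -0.0411, 0.0168]
tool_rot: [0.0, 0.944, 0.33, 0.0]
ft_force: [0.7, 0.7, -0.2]
grip_width: -0.0001
grasp_force: 0.0
```

Call:
{"name": "servo_tool", "arguments": {"motion": [[0,0.05,0,0],[0,0.1,0,0],[0,0.1,0,0]]}}

```text
time: 14.88
tool_pos: [0.608, -0.0431, 0.0168]
tool_rot: [0.0, 0.944, 0.33, 0.0]
ft_force: [0.6, -0.2, 0.8]
grip_width: -0.0003
grasp_force: 0.0
```

Call:
{"name": "servo_tool", "arguments": {"motion": [[0,0.04,0,0],[0,0.08,0,0],[0,0.08,0,0]]}}

```text
time: 15.13
tool_pos: [0.6091, -0.0446, 0.0168]
tool_rot: [0.0, 0.944, 0.33, 0.0]
ft_force: [0.9, 0.8, 0.0]
grip_width: -0.0002
grasp_force: 0.0
```

```bash
python3 - <<'E'
from h import *
tool();s=snap('top');b=snap('scene')
im=np.hstack([cv2.resize(s['image'][130:230,320:420],(400,400)),cv2.resize(b['image'][130:230,300:400],(400,400))])
cv2.imwrite('pics/v8.png',im[:,:,::-1])
E
```

```text
t 15.1333 pos [ 0.6091 -0.0446  0.0168] feeder [ 0.0371 -0.0467] toolx deg rel 0.09 tilt [ 0. -0.] F [0.9 0.8 0. ] w -0.0002
```

View pics/v8.png

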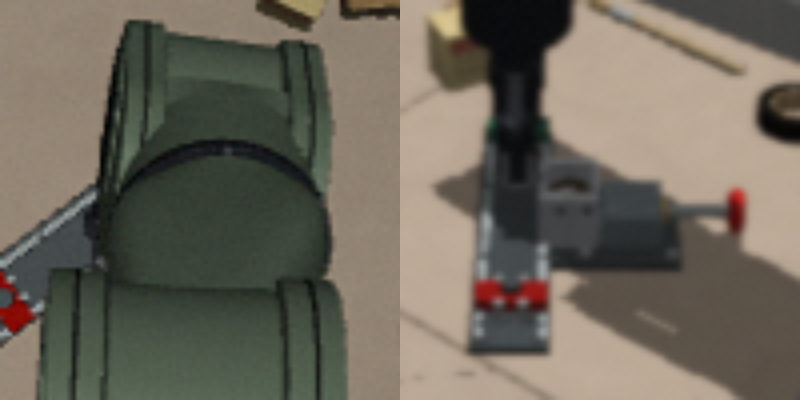

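The specimen is still hidden ahead of the fingers and nothing is disturbed. The fingertips are thinner than I assumed, so I keep going while watching the force.

Call:
{"name": "servo_tool", "arguments": {"motion": [[0,0.04,0,0],[0,0.08,0,0],[0,0.12,0,0],[0,0.12,0,0]]}}

```text
time: 15.57
tool_pos: [0.6108, -0.0464, 0.0167]
tool_rot: [-0.0, 0.944, 0.33, -0.0]
ft_force: [-2.3, 2.1, 0.1]
grip_width: -0.0001
grasp_force: 1.6
```

Call:
{"name": "servo_tool", "arguments": {"motion": [[0,0.04,0,0],[0,0.08,0,0],[0,0.08,0,0]]}}

```text
time: 15.82
tool_pos: [0.6115, -0.0468, 0.0166]
tool_rot: [-0.001, 0.944, 0.331, -0.001]
ft_force: [-4.4, 8.7, 1.8]
grip_width: -0.0002
grasp_force: 5.2
```

Call:
{"name": "servo_tool", "arguments": {"motion": [[0,0.04,0,0],[0,0.08,0,0],[0,0.08,0,0]]}}

```text
time: 16.07
tool_pos: [0.612, -0.047, 0.0164]
tool_rot: [-0.002, 0.944, 0.331, -0.001]
ft_force: [-10.6, 15.5, 5.5]
grip_width: 0.0
grasp_force: 9.6
```

There is firm contact, about 19 N along +y of the feeder, so the specimen is on the pins. I back off and lift.

Call:
{"name": "servo_tool", "arguments": {"motion": [[0,-0.1,0,0],[0,-0.2,0,0],[0,-0.4,0,0],[0,-0.7,0,0],[0,-1.0,0,0],[0,-1.2,0,0],[0,-1.2,0,0]]}}

```text
time: 16.65
tool_pos: [0.5941, -0.0251, 0.0169]
tool_rot: [-0.0, 0.944, 0.331, -0.0]
ft_force: [-0.1, 0.1, -0.3]
grip_width: -0.0003
grasp_force: 0.0
```

Call:
{"name": "servo_tool", "arguments": {"motion": [[0,0,-0.5,0],[0,0,-1.2,0],[0,0,-2,0],[0,0,-3,0],[0,0,-4,0],[0,0,-5,0],[0,0,-5.5,0],[0,0,-6,0]]}}

```text
time: 17.32
tool_pos: [0.5951, -0.0269, 0.1692]
tool_rot: [0.0, 0.944, 0.33, 0.001]
ft_force: [-0.6, 0.1, -0.5]
grip_width: 0.0
grasp_force: 0.0
```

Call:
{"name": "servo_tool", "arguments": {"motion": [[-1,0,0,0],[-2,0,0,0],[-3,0,0,0],[-4,0,0,0],[-5,0,0,0],[-6,0,0,0],[-6.5,0,0,0],[-7,0,0,0],[-7,0,0,0]]}}

```text
time: 18.07
tool_pos: [0.4566, -0.1373, 0.1676]
tool_rot: [0.0, 0.944, 0.329, -0.0]
ft_force: [-0.2, -0.1, 0.4]
grip_width: 0.0001
grasp_force: 0.0
```

```bash
python3 - <<'E'
from h import *
tool();s=snap('top');b=snap('scene')
im=np.hstack([cv2.resize(s['image'][140:220,330:410],(400,400),interpolation=2),cv2.resize(b['image'][135:215,300:380],(400,400),interpolation=2)])
cv2.imwrite('pics/v9.png',im[:,:,::-1])
for n in('specimen_low','green_stop'):
  for k in(s,b):print(n,[(np.round(x['position'],3).tolist(),round(x['p'],2)) for x in nets.find_in(k,n)[:2]])
E
```

```text
t 18.0667 pos [ 0.4566 -0.1373  0.1676] feeder [-0.14   -0.0243] toolx deg rel -0.04 tilt [ 0.    -0.001] F [-0.2 -0.1  0.4] w 0.0001
specimen_low [([0.63, -0.067, 0.025], 0.44), ([0.4, 0.208, 0.045], 0.37)]
specimen_low [([0.624, -0.06, 0.024], 0.41)]
green_stop []
green_stop [([0.643, -0.085, 0.028], 0.48)]
```

View pics/v9.png

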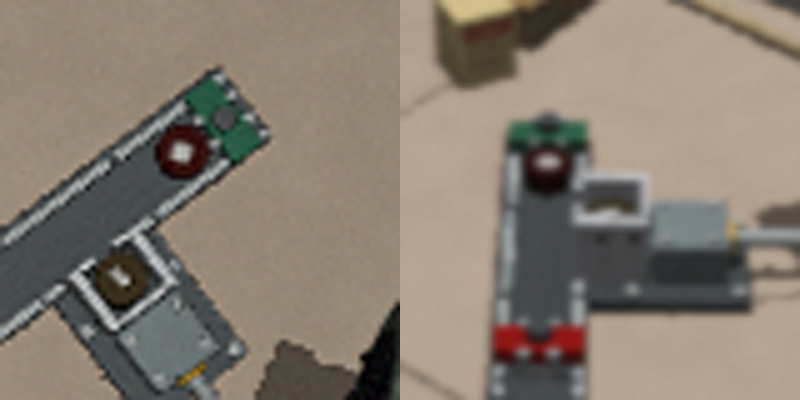

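The specimen lies flat in the lane at the green stop, at (181,152) with the stop knob at (224,118). The magazine stack has dropped. I check the distance by rays.

```bash
python3 - <<'E'
from h import *
s=snap('top');im=s['image'].astype(int)
cc,ss=np.cos(TH),np.sin(TH)
def fd(uv,z):
    w=ray(s,uv,z)[:2]-F;return np.round([cc*w[0]+ss*w[1],-ss*w[0]+cc*w[1]],4)
p=im[140:185,350:390];m=((p[...,0]>p[...,1]+22)&(p[...,0]<140)&(p[...,1]<60)).astype(np.uint8)
n,l,st,c=cv2.connectedComponentsWithStats(m);k=1+st[1:,4].argmax();uvs=st[k,:2]+(st[k,2:4]-1)/2+[350,140]
g=((p[...,1]>p[...,0]+15)).astype(np.uint8);ys,xs=np.nonzero(g);r=cv2.minAreaRect(np.c_[xs,ys].astype(np.float32));uvg=np.array(r[0])+[350,140]
print(uvs,st[k],uvg,r[1]);a,b=fd(uvs,.022),fd(uvg,.028);print(a,b,np.linalg.norm(a-b), fd([330+(224.5)/5-.5,140+118.5/5-.5],.036))
E
```

```text
[366.  169.5] [11 25 11 10 57] [373.94000053 163.42000198] (16.600000381469727, 7.800000190734863)
[ 0.0361 -0.075 ] [ 0.0362 -0.1023] 0.0273001831495688 [ 0.0358 -0.1023]
```

The measured distance is 27.3 mm, which matches contact (28 mm). I hand the job in.

```bash
python3 -c "
from station import manip
print(manip.sign_off())"
```

```text
the job is handed in; nothing more can be done
None
```

I pressed the plunger home once and let it spring fully back, then nudged the fed specimen flat against the green stop's pins (measured 27 mm from its middle; contact is 28 mm) and handed the job in; no verdict was returned.

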